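# Rock the bottle-locating block free of the capping fixture

## Task

For a bottle change-over on the hand capping press, take hold of the upright locating block in the blue fixture and, while it still stands in its slot, rock it towards one steel keeper and then towards the other until both stiff keepers are pushed back and no longer catch its shoulders; do not wrench it out by force. Then lift it straight out and finish still holding it, upright and still, right over its slot with its foot about 1 to 4 cm above the tops of the fixture's two keeper housings. Leave the bottle, the cap tray and the wrench where they are.

Things in the scene. Friction and masses are not known exactly. Their poses are not given: they have to be found in the camera images.
- holder: Blue fixture base fixed to the bench, plate 110 (x) x 170 (y) x 18 mm; origin at the centre of its underside on the bench, z up. At y = +-34 to +-80 mm stand two blue keeper housings, 56 mm in x, tops 56 mm above the bench; out of each a steel keeper points at the slot in the middle. The same when turned by half a turn.
- slot (a point): Centre of the floor of the holder's slot, 10 mm above the bench. The slot is 44 (x) x 20 (y) mm and 8 mm deep; the block's foot starts on its floor with 2 mm play on each side.
- block: Loose aluminium block, 0.15 to 0.3 kg, upright in the slot, axes along the holder's. Origin at the centre of its foot's underside, z up. 40 mm long in x throughout, 100 mm tall. From the foot up: key 16 mm wide (y), z 0-12 mm; shoulders 34 mm wide, z 12-26; neck 20 mm wide, z 26-100. The keepers overlap the shoulders from 7 mm above: pulled straight up it rises 7 mm and stops dead.
- block_grip (a point): Middle of the neck, 80 mm above the block's foot; a good place to grip. Leaning the block about 0.25 rad about the holder's x axis, on the edge of its foot, makes the neck push the keeper on that side far enough back. Leaning lifts the other shoulder to just under the other keeper, so raise the foot hardly at all meanwhile.
- keeper_left (a joint): How far the steel keeper on the holder's +y side is pushed back from the slot, 0 to 0.016 m; starts at 0 to 0.0015. A bar 30 (x) x 40 (y) x 8 mm, underside 43 mm above the bench; its tip is 11 mm + this value from the holder's centre line. Slides stiffly (8 N), no spring, stays where pushed. Clear of the centred upright block from 0.006 on.
- keeper_right (a joint): The same for the like keeper on the holder's -y side; it is pushed back towards -y.
- bottle: Bystander: tapered amber bottle with white cap, 60 mm wide at the foot, 156 mm tall, upright, 0.3 kg; origin at the centre of its underside. About 0.2 m from the fixture's centre on its +y side.
- cap_tray: Bystander: open steel tray 100 x 90 x 35 mm with four white caps; origin at the centre of its underside. About 0.2 m from the fixture's centre on its -y side.
- wrench: Bystander: steel wrench 150 mm long, lying flat on the bench beyond the fixture; origin under its middle.
Not all that is in view belongs to the job. What is meant by the block is not yellow, and is the smaller of those in its own colour.

How it is judged:
On the way, in this order (a step that is already met when the one before it is completed fails the run):
1. the block, its foot still in the slot, is leaned so far that it pushes one keeper back (((value of joint keeper_left above 0.0035 m and z of block in the frame of holder below 0.022 m) or (value of joint keeper_right above 0.0035 m and z of block in the frame of holder below 0.022 m))).
2. with the foot still in the slot, the other keeper is pushed back as well (value of joint each of keeper_left, keeper_right above 0.0035 m and z of block in the frame of holder below 0.022 m).
At the end, for the whole second after the job is handed in: The fingers hold the block (over 1 N), at rest (under 30 mm/s), upright within 0.2 rad, within 35 mm of over the fixture's centre, its foot 60 to 105 mm above the bench (4 to 49 mm above the keeper housings), touching nothing of the fixture; both keepers stand pushed back by more than 3.5 mm (z of block in the frame of holder between 0.06 and 0.105 m and horizontal distance between block and holder below 0.035 m and angle between block's own z axis and vertical below 0.2 rad and linear speed of block below 0.03 m/s and contact force between block and the fingers above 1 N and contact force between block and holder below 0.2 N and value of joint each of keeper_left, keeper_right above 0.0035 m); the arm keeps its last pose, push and grip.
It fails at once if the block is wrenched against the fixture with more than 70 N (contact force between block and holder above 70 N).
It fails at once if the bottle is knocked over or moved more than 30 mm (distance of bottle from where it was at the start of the episode above 0.03 m or angle between bottle's own z axis and vertical above 0.4 rad).
It fails at once if the cap tray is knocked over or moved more than 30 mm (distance of cap_tray from where it was at the start of the episode above 0.03 m or angle between cap_tray's own z axis and vertical above 0.4 rad).
It fails at once if the wrench is knocked over or moved more than 30 mm (distance of wrench from where it was at the start of the episode above 0.03 m or angle between wrench's own z axis and vertical above 0.4 rad).
It also fails if it takes over 45 s, if anything falls off the work surface, if the arm or the gripper's body presses on something with over 40 N, if the wrist force passes 120 N, or if a joint passes its speed limit or range.

## Robot

A 6-joint arm with a two-finger parallel gripper is mounted at the origin on the work surface. World frame = base frame: x ahead of the robot, y to its left, z up, the work surface at z = 0. Lengths are in m, angles in rad, forces in N, time in s.
With the tool pointing down it reaches from about 0.35 to 0.975 m from the base axis. Payload 4.9 kg.
Tool frame: the origin (TCP) lies at the very end of the fingers, on their centre line; the grasp point (between the pads) lies 19 mm behind it; z points along the fingers, x is the direction in which the jaws open and shut, and the axes are right-handed (so a half turn about z gives the same grasp; the last joint's range is limited). The gripper opens to 85 mm and grips with 20 to 120 N. Pads are 22 mm wide; open, the fingers measure 114 mm over their backs; the gripper's body (76 mm by 85 mm) begins 54 mm behind the grasp point. The pads swing forward as they close: fully open they stand 13 mm farther back than shut.
Start: joints at [1.002, 0.053, 1.613, -0, 1.476, -0.119], TCP at [0.272, 0.563, 0.231] pointing down, gripper open.
Joint ranges: [-3.01, 3.01], [-1.01, 2.22], [0.06, 2.58], [-1.02, 4.17], [0.09, 2.62], [-3.14, 3.14]. Speed limits (rad/s): [2.57, 2.57, 3.14, 3.14, 3.14, 3.14].

## Interface

Orientations are given as a unit quaternion [w, x, y, z].
In Python, from plant import * gives the robot as it stands.
- The arm moves only by the shell command python3 -m inch 'ROWS'. ROWS is text: rows parted by semicolons, each of 7 numbers parted by spaces: the shift along the tool's x, y, z in m, then the turn, a rotation vector about the tool's x, y, z in rad, then the closure, from 0 (fully open) to 1 (shut). A call has 1 to 10 rows; each row shifts and turns the commanded pose from where the row before left it, along the tool's axes as they then stand; what a row does not reach is not made up. A row lasts 1/12 s, in which the tool goes at most 41.7 mm and 7.16 degrees, less where a joint would pass 70% of its speed; a pose out of reach is approached as far as the arm can. A call with a gripper value outside its range is refused whole. The fingers move at their own pace and stop on an object; the grip force is fixed at half the most. Time passes only in rows, so rows that do not move let the fingers close. It gives the time, the measured TCP pose, the force and the opening at its end, in the units of the state.
- state(): the state, without advancing time (a new reading comes with each control period).
- grab_frame(name): name is "scene" or "top" or "wrist"; returns the picture (400x640x3 uint8, blue, green, red); there is no depth.
- camera_info(name): a dict with "vertical_fov" (degrees; the focal length in pixels is half the picture's height over the tangent of half this angle, whatever the lens; pixels are square), "cx", "cy" (the principal point, pixels), "k1" (the pictures are not rectified: a ray, as slopes to the right and down, at radius r is drawn at 1 + k1 r^2 times it, then the intrinsics apply), "origin" and "rotation" of the camera in the world. Camera axes: x right, y down, z forward; pixel columns grow to the right and rows downward; lengths in m; the calibration is good to about 2 mm. A picture is of the moment at which its call begins: read the wrist's pose just before it. camera_info takes no time and is no camera call; for the wrist camera it gives the pose at the moment of the call.
- job_done(): hands the job in, once; it reports no verdict.
The state is a dict: "time": time; "joint_pos": joint angles; "joint_vel": joint speeds; "joint_efforts": joint torques, N m; "tool_pos": TCP position; "tool_rot": TCP orientation; "contact_force": force on the tool from outside, world axes, zero at the start; "ft_torque": the same for the moment, N m; "gripper_width": opening from 0.0 (shut) to 1.0 (fully open).
Only numpy, scipy, OpenCV 4.12 (cv2) and the standard library are available. Lean on these libraries where they do the work, as an engineer would, in place of code of your own. Each camera call takes 0.05 s, during which the arm holds its last target.

## Working session

There is one attempt and no reset: what is moved stays moved. The work goes in short steps, Python scripts to look and compute and a shell command to move; the robot and the scene stay as the last step left them, time stands still between calls to the robot, and variables do not carry over. Pictures are saved under pics/ and viewed, and the job is handed in when it is done.

```bash
ls; mkdir -p pics; python3 - <<'E'
from plant import *
import cv2
s=state()
print(s)
for n in("scene","top","wrist"):
    c=camera_info(n); print(n,c)
    cv2.imwrite(f"pics/a_{n}.png",grab_frame(n))
E
```

```text
pics
{'time': 0.0, 'joint_pos': array([ 1.00198561e+00,  5.33305010e-02,  1.61426840e+00,  8.27165852e-06,
        1.47598788e+00, -1.19005303e-01]), 'joint_vel': array([-5.00920915e-05, -9.64014979e-04,  9.22334978e-04,  1.06081553e-03,
       -1.67096969e-04,  1.69182140e-03]), 'joint_efforts': array([-2.45037845e-03, -3.93675935e+01, -3.70174456e+01, -2.86810337e-04,
        7.08468579e-03, -1.14544201e-05]), 'tool_pos': array([0.27141455, 0.56231601, 0.23009464]), 'tool_rot': array([ 4.22309760e-04,  8.46991616e-01,  5.31605312e-01, -9.03218818e-04]), 'contact_force': array([ 0.14366881, -0.29832237,  0.05019789]), 'ft_torque': array([ 0.02326843, -0.03834113,  0.05964199]), 'gripper_width': 0.9968729610105553}
scene {'vertical_fov': 53.081640035007624, 'cx': 321.7790372827338, 'cy': 195.8581247031281, 'k1': -0.04782405271259842, 'origin': array([1.38426249, 0.17177891, 0.66678615]), 'rotation': array([-0.29649671,  0.5851162 ,  0.67727068, -0.33321639])}
top {'vertical_fov': 47.46041555177968, 'cx': 318.9966858210883, 'cy': 213.94749319637643, 'k1': -0.11984687566653762, 'origin': array([0.52281506, 0.06670378, 1.05174962]), 'rotation': array([-0.03886203,  0.71594845, -0.69676867,  0.0205178 ])}
wrist {'vertical_fov': 60.61709025358964, 'cx': 314.3408143049195, 'cy': 195.406909322121, 'k1': -0.052746362669861845, 'origin': array([0.19740068, 0.5990427 , 0.37178517]), 'rotation': array([0.13840847, 0.83563106, 0.52474185, 0.08491059])}
```

View pics/a_scene.png

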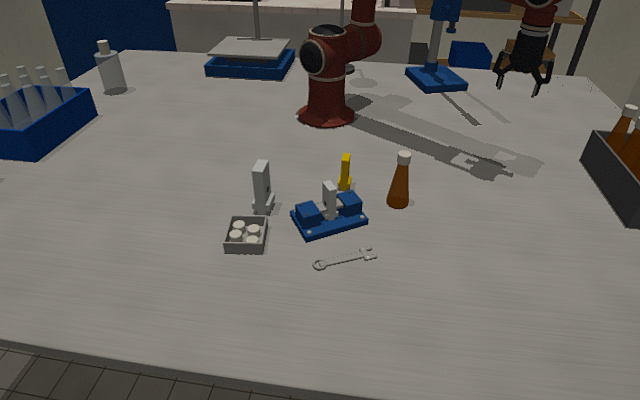

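View pics/a_top.png

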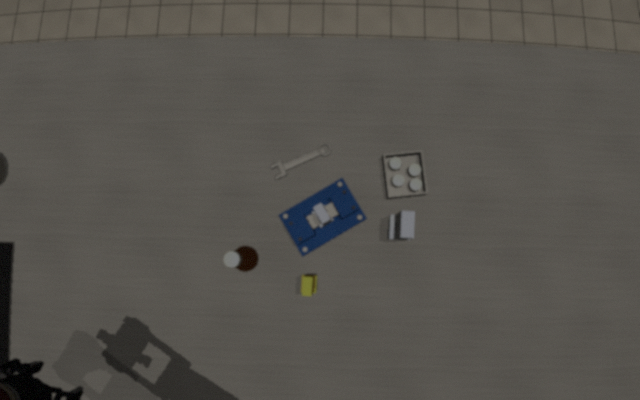

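View pics/a_wrist.png

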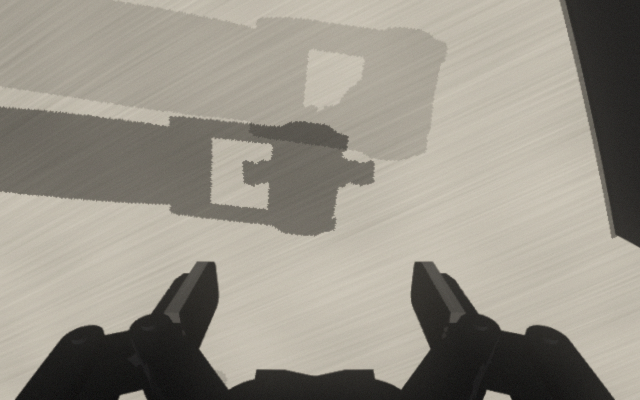

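Candidates for the block:
- Small grey block standing in the blue fixture: scene (329,200), top (322,213).
- Taller grey block: scene (262,187), top (403,225).
- Yellow block: scene (345,172), top (308,285).

The one in the fixture fits, since it is not yellow and is the smaller of the two grey ones. I'll confirm that in a crop and measure.

```bash
cat > h.py <<'E'
from plant import *
import cv2, numpy as np
from scipy.spatial.transform import Rotation as R
def rot(q): return R.from_quat([q[1],q[2],q[3],q[0]])
def K(c):
    f=200/np.tan(np.radians(c["vertical_fov"])/2)
    return np.array([[f,0,c["cx"]],[0,f,c["cy"]],[0,0,1.]]),np.array([c["k1"],0,0,0,0.])
def cast(c,px,z):
    k,d=K(c); u=cv2.undistortPoints(np.float64(px).reshape(-1,1,2),k,d)[:,0]
    v=rot(c["rotation"]).apply(np.c_[u,np.ones(len(u))]); o=np.array(c["origin"])
    return o+v*((z-o[2])/v[:,2])[:,None]
def proj(c,P):
    k,d=K(c); r=rot(c["rotation"]).inv(); rv=r.as_rotvec(); t=-r.apply(c["origin"])
    return cv2.projectPoints(np.float64(P).reshape(-1,1,3),rv,t,k,d)[0][:,0]
E
python3 - <<'E'
from h import *
for n in("top","scene"):
    im=cv2.imread(f"pics/a_{n}.png"); c=camera_info(n)
    b,g,r=[im[:,:,i].astype(int) for i in range(3)]
    m=((b>1.6*r)&(b>35)).astype(np.uint8)
    x0,y0,x1,y1=(260,160,390,270) if n=="top" else (270,170,385,250)
    mm=np.zeros_like(m); mm[y0:y1,x0:x1]=m[y0:y1,x0:x1]
    mm=cv2.morphologyEx(mm,cv2.MORPH_OPEN,np.ones((3,3)))
    cs=max(cv2.findContours(mm,cv2.RETR_EXTERNAL,cv2.CHAIN_APPROX_NONE)[0],key=cv2.contourArea)
    hull=cv2.convexHull(cs)
    if n=="top":
        w=cast(c,hull[:,0,:].astype(float),0.018)
        rc=cv2.minAreaRect((w[:,:2]*1000).astype(np.float32)); print(rc, cv2.boxPoints(rc))
    else:
        w=cast(c,hull[:,0,:].astype(float),0.018); print(hull[:,0].tolist())
    crop=cv2.resize(im[y0-20:y1+20,x0-20:x1+60],None,fx=3.5,fy=3.5,interpolation=cv2.INTER_CUBIC)
    crop=cv2.convertScaleAbs(crop,alpha=2 if n=="top" else 1.2)
    cv2.imwrite(f"pics/crop_{n}.png",crop)
E
```

```text
((603.9874267578125, 87.81075286865234), (107.75277709960938, 167.3809814453125), 32.033504486083984) [[513.9237   130.18152 ]
 [602.7051   -11.713711]
 [694.05115   45.439987]
 [605.2698   187.33522 ]]
[[353, 191], [355, 193], [361, 200], [367, 218], [367, 222], [366, 224], [337, 233], [309, 241], [307, 241], [305, 240], [303, 237], [300, 232], [292, 218], [291, 214], [291, 211], [296, 204], [345, 191]]
```

View pics/crop_top.png

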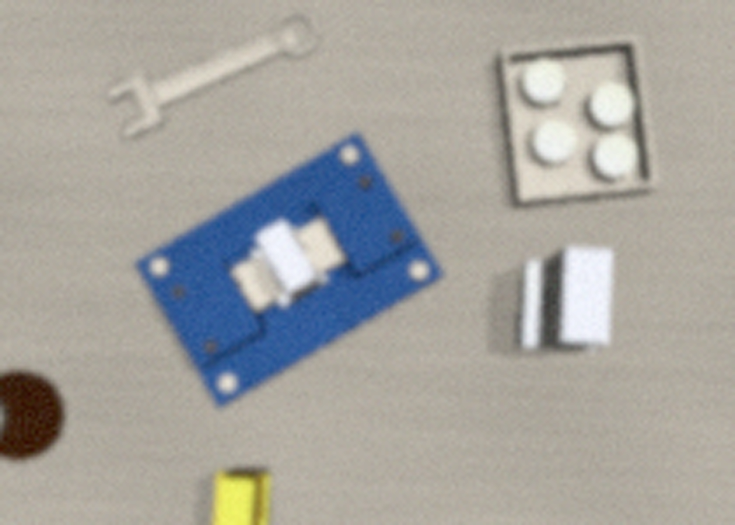

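View pics/crop_scene.png

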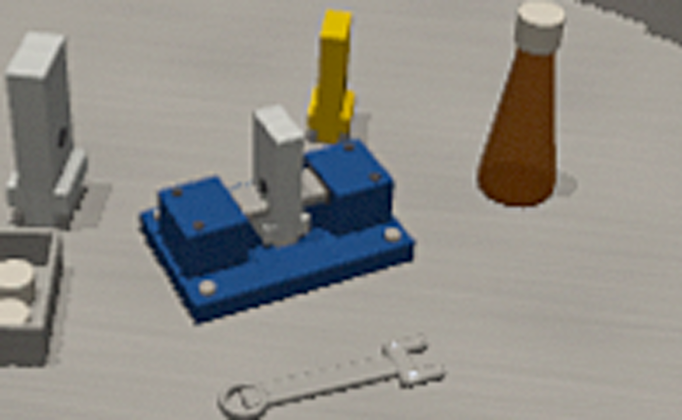

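The crop confirms it. The small grey block stands in the blue fixture between two steel keepers, and the taller grey decoy stands free on the bench at top (403,225). The fixture centre is about (0.604, 0.088) with a yaw of about 32°. I'll translate over it first, then turn.

```bash
python3 -m inch '-0.019 0.034 0 0 0 0 0;-0.019 0.034 0 0 0 0 0;-0.019 0.034 0 0 0 0 0;-0.019 0.034 0 0 0 0 0;-0.019 0.034 0 0 0 0 0;-0.019 0.034 0 0 0 0 0;-0.019 0.034 0 0 0 0 0;-0.019 0.034 0 0 0 0 0;-0.019 0.034 0 0 0 0 0;-0.019 0.034 0 0 0 0 0'
python3 -m inch '-0.019 0.034 0 0 0 0 0;-0.019 0.034 0 0 0 0 0;-0.019 0.034 0 0 0 0 0;-0.019 0.034 0 0 0 0 0;-0.017 0.03 0 0 0 0 0;0 0 0 0 0 -0.11 0;0 0 0 0 0 -0.11 0;0 0 0 0 0 -0.11 0;0 0 0 0 0 -0.11 0;0 0 0 0 0 -0.11 0'
python3 -m inch '0 0 0 0 0 -0.11 0;0 0 0 0 0 -0.11 0;0 0 0 0 0 -0.12 0;0 0 0 0 0 -0.12 0;0 0 0 0 0 0 0;0 0 0 0 0 0 0;0 0 0 0 0 0 0'
python3 - <<'E'
from h import *
s=state(); c=camera_info("wrist"); im=grab_frame("wrist"); cv2.imwrite("pics/b_wrist.png",im)
cv2.imwrite("pics/b_top.png",grab_frame("top"))
import pickle; pickle.dump(c,open("b.pkl","wb"))
print(s["time"],s["tool_pos"],rot(s["tool_rot"]).as_matrix().round(4),s["joint_pos"])
im=cv2.imread("pics/a_top.png")
E
```

```text
time: 0.98
tool_pos: [0.4959, 0.2421, 0.2311]
tool_rot: [-0.0, 0.847, 0.532, -0.0]
contact_force: [1.0, 1.0, 0.2]
gripper_width: 0.997
time: 1.82
tool_pos: [0.6041, 0.0877, 0.2307]
tool_rot: [-0.0, 0.669, 0.743, -0.0]
contact_force: [0.1, 0.1, -0.5]
gripper_width: 0.998
time: 2.4
tool_pos: [0.6042, 0.0879, 0.2311]
tool_rot: [-0.0, 0.485, 0.874, -0.0]
contact_force: [-0.5, 0.4, 0.6]
gripper_width: 1.001
2.4 [0.60424139 0.08794355 0.23107137] [[-5.292e-01  8.485e-01 -4.000e-04]
 [ 8.485e-01  5.292e-01 -1.000e-04]
 [ 1.000e-04 -3.000e-04 -1.000e+00]] [ 2.27293482e-02  1.94021505e-02  1.64744190e+00 -4.31003998e-05
  1.47510574e+00 -2.10574912e+00]
```

View pics/b_wrist.png

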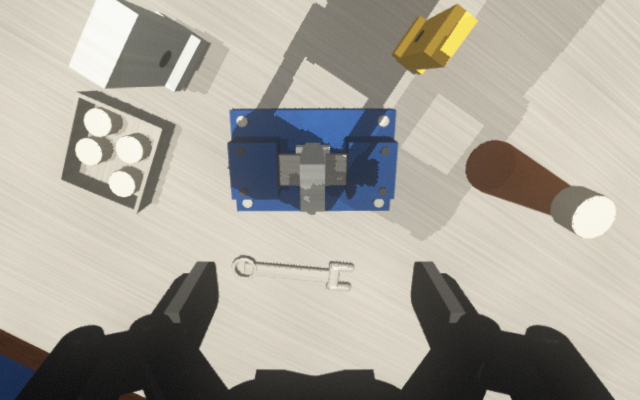

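The wrist view shows the fixture with its four plate bolts at about (241,121), (384,121), (247,203) and (379,203). The block stands up at (313,180).

```bash
python3 - <<'E'
from h import *
import pickle
c=pickle.load(open("b.pkl","rb")); im=cv2.imread("pics/b_wrist.png")
g=cv2.cvtColor(im,cv2.COLOR_BGR2GRAY); hsv=cv2.cvtColor(im,cv2.COLOR_BGR2HSV)
P=[]
for (x,y) in [(242,121),(384,121),(247,203),(379,203)]:
    w=im[y-8:y+9,x-8:x+9].astype(float); r=w[:,:,2]; m=(r>110).astype(np.uint8)
    n,l,st,ce=cv2.connectedComponentsWithStats(m)
    i=min(range(1,n),key=lambda i:np.hypot(*(ce[i]-8)) - (st[i,4]>5)*3)
    P.append(ce[i]+[x-8,y-8]); print(P[-1],st[i,4])
W=cast(c,P,0.019); print(W.round(4)); ctr=W.mean(0)
v=(W[1]-W[0]+W[3]-W[2])[:2]; u=(W[2]-W[0]+W[3]-W[1])[:2]
print("wrist bolts centre",ctr,"ydir deg",np.degrees(np.arctan2(v[1],v[0])),"xdir",np.degrees(np.arctan2(u[1],u[0])),np.linalg.norm(v)/2,np.linalg.norm(u)/2)
ct=camera_info("top"); it=cv2.imread("pics/a_top.png")
Q=[]
for (cx,cy) in [(159,267),(350,154),(419,271),(227,383)]:
    x,y=int(240+cx/3.5),int(140+cy/3.5)
    w=it[y-6:y+7,x-6:x+7,2].astype(float); w=np.where(w>45,w-45,0); yy,xx=np.mgrid[-6:7,-6:7]
    w[np.hypot(xx,yy)>4]=0
    Q.append([x+(w*xx).sum()/w.sum(),y+(w*yy).sum()/w.sum()])
T=cast(ct,Q,0.019); print("top bolts",T.round(4),T.mean(0)); v=(T[0]-T[1]+T[3]-T[2])[:2]; print(np.degrees(np.arctan2(v[1],v[0])),np.linalg.norm(v)/2)
s=cv2.resize(im[90:230,220:410],None,fx=4,fy=4,interpolation=cv2.INTER_CUBIC); cv2.imwrite("pics/b_crop.png",s)
# predicted block top quad
yaw=np.radians(32);ex=np.array([np.cos(yaw),np.sin(yaw)]);ey=np.array([-ex[1],ex[0]])
for o in (ctr[:2],):
  q=[np.r_[o+a*.02*ex+b*.01*ey,.11] for a,b in((1,1),(1,-1),(-1,-1),(-1,1))]
  print(proj(c,q).round(1).tolist(),proj(ct,q).round(1).tolist())
E
```

```text
[241.01030928 120.44329897] 97
[383.7  120.92] 100
[247.08433735 202.86746988] 83
[378.375  202.6875] 80
[[0.6067 0.0013 0.019 ]
 [0.53   0.1252 0.019 ]
 [0.6821 0.0493 0.019 ]
 [0.6054 0.1718 0.019 ]]
wrist bolts centre [0.60607327 0.08690937 0.019     ] ydir deg 121.91352379656853 xdir 32.099112885021334 0.14506862519424613 0.08901305862725323
top bolts [[0.6035 0.1724 0.019 ]
 [0.6803 0.0499 0.019 ]
 [0.6053 0.0029 0.019 ]
 [0.5288 0.1253 0.019 ]] [0.60446791 0.08762689 0.019     ]
122.04267258459485 0.1444534600861409
[[324.0, 212.2], [299.7, 212.2], [299.0, 164.9], [324.4, 164.8]] [[312.6, 206.1], [320.9, 201.3], [330.7, 217.8], [322.4, 222.7]]
```

View pics/b_crop.png

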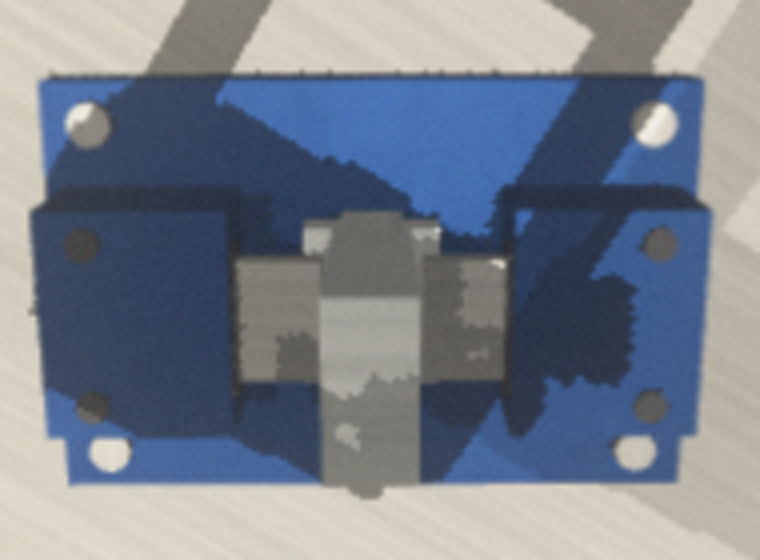

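The projected block top matches the image to within about 0.3 px, so the fixture centre is (0.6055, 0.0872) at yaw 32.0°. I'll correct by 1 mm and descend.

```bash
python3 -m inch '-0.0013 0.0008 0 0 0 0 0;0 0 0.035 0 0 0 0;0 0 0.035 0 0 0 0;0 0 0.03 0 0 0 0;0 0 0.025 0 0 0 0;0 0 0.02 0 0 0 0;0 0 0.012 0 0 0 0;0 0 0 0 0 0 0;0 0 0 0 0 0 0'
python3 - <<'E'
from h import *
s=state(); print(s["tool_pos"],s["contact_force"]); cv2.imwrite("pics/c_wrist.png",grab_frame("wrist"))
i=grab_frame("scene"); cv2.imwrite("pics/c_scene.png",cv2.resize(i[140:260,240:440],None,fx=4,fy=4,interpolation=cv2.INTER_CUBIC))
E
```

```text
time: 3.25
tool_pos: [0.6058, 0.0873, 0.0743]
tool_rot: [-0.0, 0.484, 0.875, -0.0]
contact_force: [0.6, -0.0, 0.5]
gripper_width: 1.0
[0.60576057 0.08726077 0.07432247] [ 0.6054504  -0.01302393  0.51465372]
```

View pics/c_wrist.png

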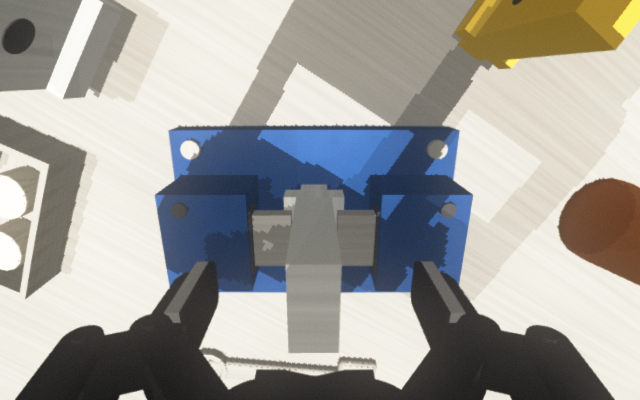

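View pics/c_scene.png

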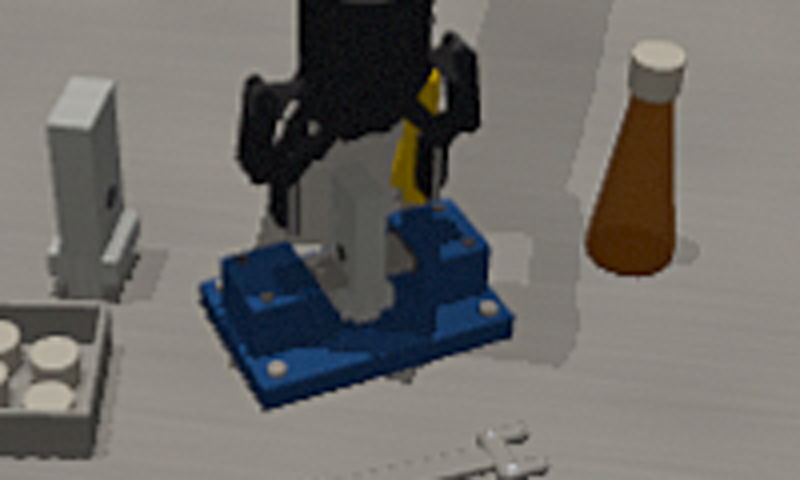

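The block is centred between the open fingers: it spans columns 287–340 and the fingers are at 216 and 413. Closing.

```bash
python3 -m inch '0 0 0 0 0 0 0.5;0 0 0 0 0 0 0.7;0 0 0 0 0 0 0.9;0 0 0 0 0 0 1;0 0 0 0 0 0 1;0 0 0 0 0 0 1;0 0 0 0 0 0 1;0 0 0 0 0 0 1'
python3 - <<'E'
from h import *
s=state(); print(s["tool_pos"],s["contact_force"],s["ft_torque"],s["gripper_width"]*85); cv2.imwrite("pics/d_wrist.png",grab_frame("wrist"))
E
```

```text
time: 4.02
tool_pos: [0.6061, 0.0873, 0.0747]
tool_rot: [0.0, 0.484, 0.875, 0.0]
contact_force: [0.4, -0.2, 1.4]
gripper_width: 0.225
[0.60606747 0.08725018 0.07469711] [ 0.37997582 -0.15634748  1.41410975] [-0.07103697 -0.03532401  0.0575226 ] 19.092452480251193
```

View pics/d_wrist.png

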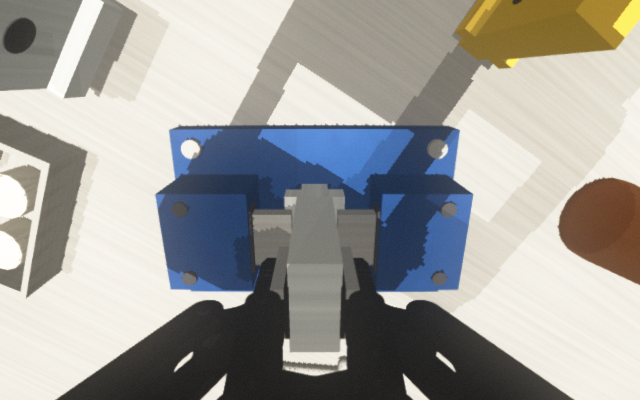

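The grip is on the neck (19 mm). I'll do the first half of the lean towards +y, then check forces.

```bash
python3 -m inch '0.0027 0 0 0 -0.042 0 1;0.0027 0 -0.0001 0 -0.042 0 1;0.0027 0 -0.0002 0 -0.042 0 1;0 0 0 0 0 0 1'
python3 - <<'E'
from h import *
s=state(); M=rot(s["tool_rot"]).as_matrix(); print(s["tool_pos"],M[:,2],s["contact_force"],s["ft_torque"],s["gripper_width"]*85); cv2.imwrite("pics/e_wrist.png",grab_frame("wrist"))
E
```

```text
time: 4.4
tool_pos: [0.6021, 0.0936, 0.0751]
tool_rot: [0.058, 0.482, 0.874, -0.032]
contact_force: [2.8, -5.2, 1.4]
gripper_width: 0.226
[0.60212161 0.09359962 0.07513579] [ 0.07048312 -0.11075981 -0.99134474] [ 2.83515306 -5.2466772   1.43050789] [-1.01205668 -0.48956114 -0.00766272] 19.242990461091374
```

View pics/e_wrist.png

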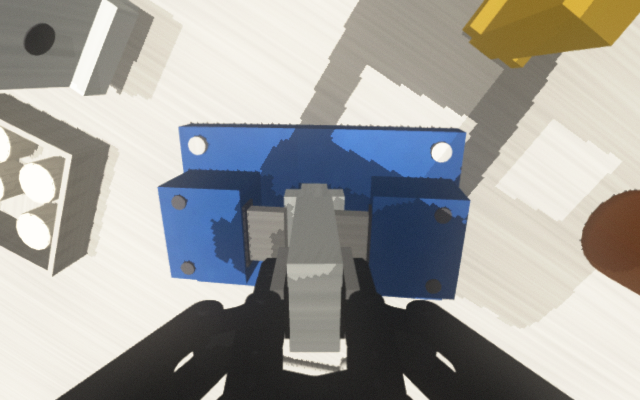

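The lean is 0.13 rad with 6 N of resistance from the +y keeper and no slip. Continuing.

```bash
python3 -m inch '0.0027 0 -0.0003 0 -0.042 0 1;0.0027 0 -0.0004 0 -0.042 0 1;0.0027 0 -0.0005 0 -0.042 0 1;0 0 0 0 0 0 1;0 0 0 0 0 0 1'
python3 - <<'E'
from h import *
s=state(); M=rot(s["tool_rot"]).as_matrix(); print(s["tool_pos"],M[:,2],s["contact_force"],s["ft_torque"],s["gripper_width"]*85); cv2.imwrite("pics/f_wrist.png",grab_frame("wrist"))
i=grab_frame("scene"); cv2.imwrite("pics/f_scene.png",cv2.resize(i[140:260,240:440],None,fx=4,fy=4,interpolation=cv2.INTER_CUBIC))
E
```

```text
time: 4.87
tool_pos: [0.5981, 0.1003, 0.0752]
tool_rot: [0.111, 0.48, 0.868, -0.061]
contact_force: [2.5, -4.1, 2.9]
gripper_width: 0.229
[0.59809814 0.10026221 0.07524041] [ 0.13486037 -0.21330397 -0.96763324] [ 2.53754127 -4.14896962  2.90836501] [-0.81695516 -0.32901733 -0.00237914] 19.45629604905539
```

View pics/f_wrist.png

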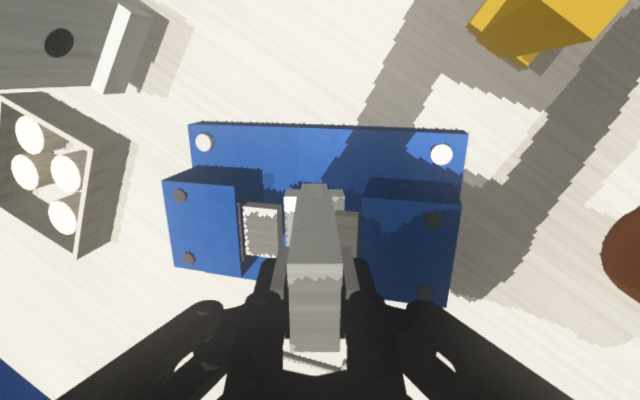

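View pics/f_scene.png

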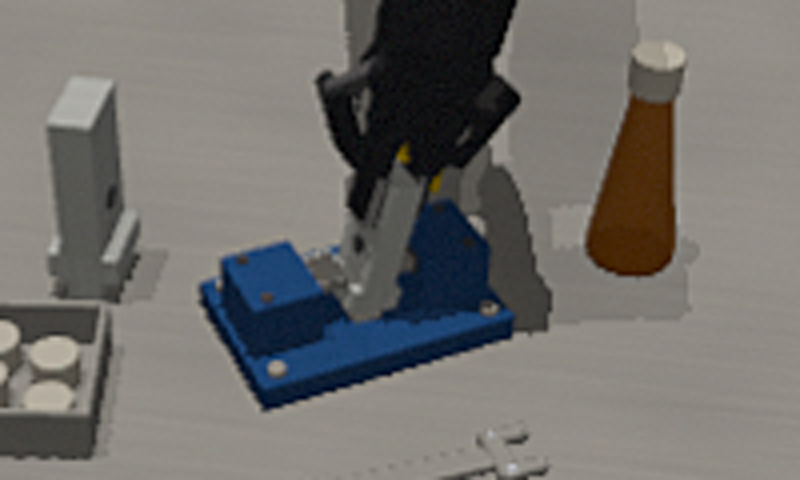

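The block leans 0.255 rad towards +y with its foot in the slot. The +y keeper now shows only about 22 px against 43 px for the other, and the force is 5 N. Rocking to the other side.

```bash
python3 -m inch '-0.0027 0 0.0006 0 0.042 0 1;-0.0027 0 0.0005 0 0.042 0 1;-0.0027 0 0.0004 0 0.042 0 1;-0.0027 0 0.0003 0 0.042 0 1;-0.0027 0 0.0002 0 0.042 0 1;-0.0027 0 0.0001 0 0.042 0 1;0 0 0 0 0 0 1'
python3 -m inch '-0.0027 0 0 0 0.042 0 1;-0.0027 0 -0.0001 0 0.042 0 1;-0.0027 0 -0.0002 0 0.042 0 1;0 0 0 0 0 0 1'
```

```text
time: 5.55
tool_pos: [0.6067, 0.0864, 0.0747]
tool_rot: [-0.001, 0.485, 0.874, 0.001]
contact_force: [0.9, 0.3, 2.9]
gripper_width: 0.227
time: 5.88
tool_pos: [0.6099, 0.0815, 0.075]
tool_rot: [-0.057, 0.484, 0.873, 0.032]
contact_force: [-2.3, 2.5, 6.9]
gripper_width: 0.22
```

```bash
python3 -m inch '-0.0027 0 -0.0003 0 0.042 0 1;-0.0027 0 -0.0004 0 0.042 0 1;-0.0027 0 -0.0005 0 0.042 0 1;0 0 0 0 0 0 1;0 0 0 0 0 0 1'
python3 - <<'E'
from h import *
s=state(); M=rot(s["tool_rot"]).as_matrix(); print(s["tool_pos"],M[:,2],s["contact_force"],s["ft_torque"],s["gripper_width"]*85); cv2.imwrite("pics/g_wrist.png",grab_frame("wrist"))
E
```

```text
time: 6.3
tool_pos: [0.614, 0.0749, 0.0744]
tool_rot: [-0.111, 0.48, 0.868, 0.062]
contact_force: [-1.0, 2.3, 4.1]
gripper_width: 0.221
[0.61397488 0.07492004 0.07440315] [-0.13400147  0.21423823 -0.96754617] [-1.00710655  2.31532482  4.10304883] [0.6994193  0.3451044  0.00964295] 18.78254785331208
```

View pics/g_wrist.png

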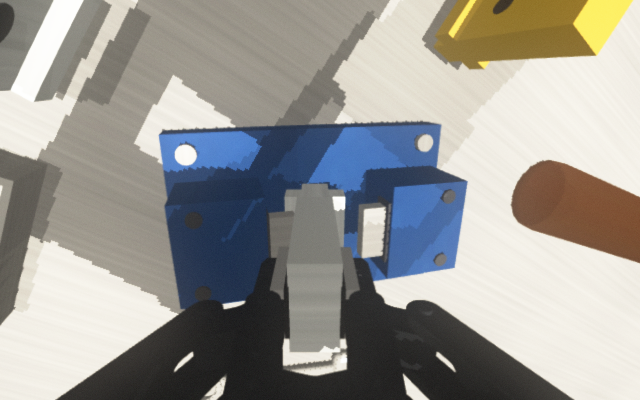

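The block leans 0.255 rad towards −y. The +y keeper now shows clear of the neck, its tip at column 359, and the −y keeper is being pushed back. I'll return to upright and measure both keepers.

```bash
python3 -m inch '0.0027 0 0.0006 0 -0.042 0 1;0.0027 0 0.0005 0 -0.042 0 1;0.0027 0 0.0004 0 -0.042 0 1;0.0027 0 0.0003 0 -0.042 0 1;0.0027 0 0.0002 0 -0.042 0 1;0.0027 0 0.0001 0 -0.042 0 1;0 0 0 0 0 0 1;0 0 0 0 0 0 1'
python3 - <<'E'
from h import *
s=state(); M=rot(s["tool_rot"]).as_matrix(); print(s["tool_pos"],M[:,2],s["contact_force"],s["ft_torque"],s["gripper_width"]*85); c=camera_info("wrist"); i=grab_frame("wrist"); cv2.imwrite("pics/h_wrist.png",i)
cv2.imwrite("pics/h_crop.png",cv2.resize(i[110:300,150:480],None,fx=2.4,fy=2.4,interpolation=cv2.INTER_CUBIC))
yaw=np.radians(32);ex=np.array([np.cos(yaw),np.sin(yaw)]);ey=np.array([-ex[1],ex[0]]);o=np.array([.6057,.0871])
for y in (-.034,-.0195,-.017,-.011,-.01,.01,.011,.017,.0195,.034): print(y,proj(c,[np.r_[o+y*ey+a*ex,.051] for a in(-.014,0,.01)]).round(1).tolist())
E
```

```text
time: 7.02
tool_pos: [0.6053, 0.0886, 0.0747]
tool_rot: [-0.001, 0.484, 0.875, 0.001]
contact_force: [-0.9, 2.4, 3.4]
gripper_width: 0.224
[0.60529866 0.08863838 0.07467579] [-2.10892748e-04  1.71030336e-03 -9.99998515e-01] [-0.92171723  2.37236483  3.39819091] [ 0.67293476  0.32035739 -0.03387777] 19.02938336032348
-0.034 [[245.6, 216.8], [247.3, 241.0], [248.4, 257.6]]
-0.0195 [[273.3, 216.9], [274.3, 241.1], [275.0, 257.7]]
-0.017 [[278.1, 216.9], [279.0, 241.2], [279.6, 257.8]]
-0.011 [[289.6, 216.9], [290.2, 241.2], [290.6, 257.8]]
-0.01 [[291.6, 216.9], [292.1, 241.2], [292.4, 257.8]]
0.01 [[330.0, 217.0], [329.5, 241.3], [329.2, 257.9]]
0.011 [[331.9, 217.0], [331.4, 241.3], [331.0, 257.9]]
0.017 [[343.4, 217.1], [342.6, 241.3], [342.0, 257.9]]
0.0195 [[348.2, 217.1], [347.3, 241.4], [346.6, 257.9]]
0.034 [[375.9, 217.1], [374.3, 241.4], [373.2, 257.9]]
```

View pics/h_crop.png

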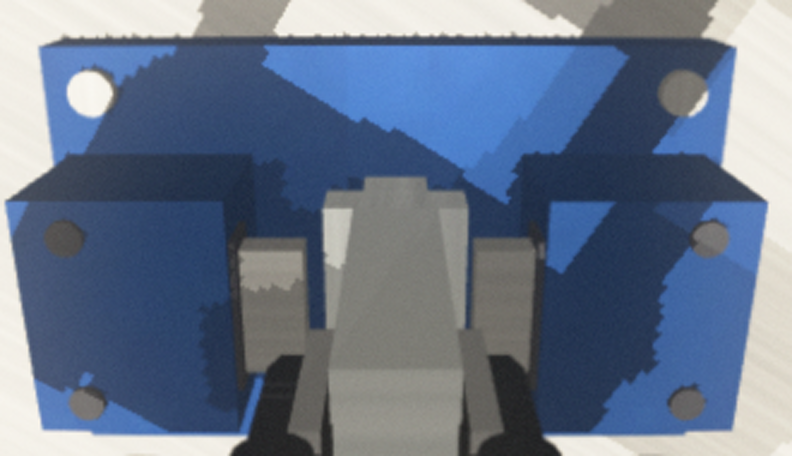

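Casting onto the keeper tops puts the +y tip at about 19.2 mm (8.2 mm pushed back) and the −y tip at about 18.0 mm (7.0 mm). Both are past 6 mm. The block sits about 1.5 mm to +y, so I'll lift a hair and re-centre it before pulling it out.

```bash
python3 -m inch '0 0 -0.001 0 0 0 1;-0.0008 0 -0.001 0 0 0 1;-0.0008 0 0 0 0 0 1;0 0 0 0 0 0 1'
python3 - <<'E'
from h import *
s=state(); M=rot(s["tool_rot"]).as_matrix(); print(s["tool_pos"],M[:,2],s["contact_force"],s["ft_torque"],s["gripper_width"]*85); i=grab_frame("wrist"); cv2.imwrite("pics/i_wrist.png",i)
cv2.imwrite("pics/i_crop.png",cv2.resize(i[110:300,150:480],None,fx=2.4,fy=2.4,interpolation=cv2.INTER_CUBIC))
E
```

```text
time: 7.4
tool_pos: [0.6063, 0.0851, 0.0755]
tool_rot: [-0.001, 0.484, 0.875, -0.001]
contact_force: [0.2, -0.2, -2.6]
gripper_width: 0.223
[0.60625739 0.08505632 0.07552697] [-1.43427884e-03 -5.23134372e-04 -9.99998835e-01] [ 0.23136446 -0.16077728 -2.60787944] [-0.01555813 -0.02964157 -0.02955722] 18.970747753826945
```

View pics/i_crop.png

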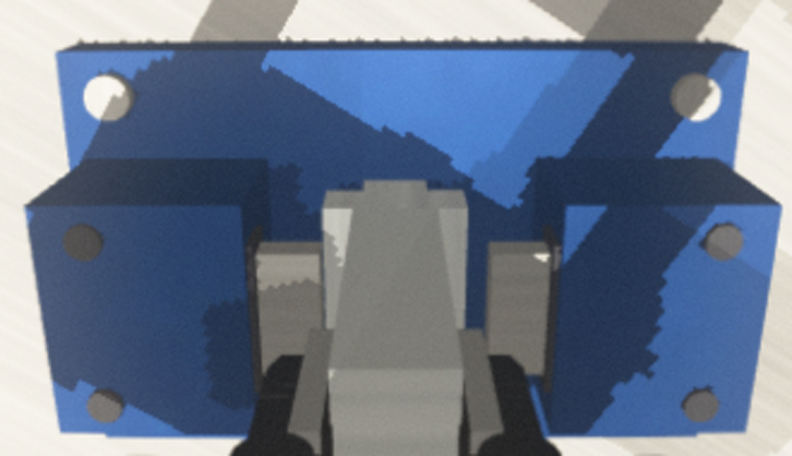

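The block now hangs free, with −2.6 N of weight only, but it sits about 1.8 mm to −y. Shifting back, then checking again.

```bash
python3 -m inch '0.0018 0 0 0 0 0 1;0 0 0 0 0 0 1;0 0 0 0 0 0 1'
python3 - <<'E'
from h import *
s=state(); M=rot(s["tool_rot"]).as_matrix(); print(s["tool_pos"],M[:,2],s["contact_force"],s["ft_torque"],s["gripper_width"]*85); c=camera_info("wrist");i=grab_frame("wrist"); cv2.imwrite("pics/j_wrist.png",i)
cv2.imwrite("pics/j_crop.png",cv2.resize(i[110:300,150:480],None,fx=2.4,fy=2.4,interpolation=cv2.INTER_CUBIC))
yaw=np.radians(32);ex=np.array([np.cos(yaw),np.sin(yaw)]);ey=np.array([-ex[1],ex[0]]);o=np.array([.6057,.0871])
for y in (-.018,-.017,.017,.0192): print(y,(proj(c,[np.r_[o+y*ey+a*ex,z] for a,z in((0,.051),(-.02,.037))]-np.array([0,0]))).round(1).tolist())
E
```

```text
time: 7.7
tool_pos: [0.6055, 0.0874, 0.0763]
tool_rot: [-0.0, 0.484, 0.875, -0.0]
contact_force: [-0.3, -0.4, -2.0]
gripper_width: 0.228
[0.6054559  0.08743772 0.07627306] [-3.78922270e-04 -5.16115111e-05 -9.99999927e-01] [-0.33412184 -0.37986522 -2.0271097 ] [-0.02875871 -0.0414004  -0.02504531] 19.353631868279823Traceback (most recent call last):
  File "<stdin>", line 5, in <module>
ValueError: operands could not be broadcast together with shapes (2,3) (2,)
```

View pics/j_crop.png

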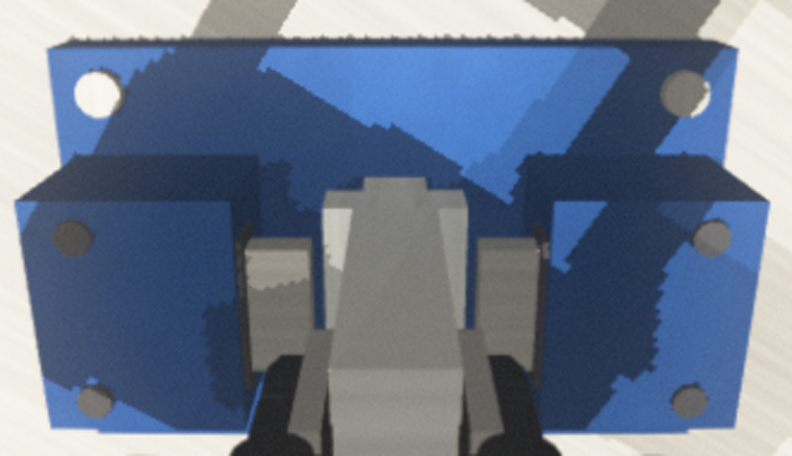

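The block is centred with a gap to both keepers. Lifting straight up, gently through the keepers first.

```bash
python3 -m inch '0 0 -0.002 0 0 0 1;0 0 -0.003 0 0 0 1;0 0 -0.003 0 0 0 1;0 0 -0.002 0 0 0 1'
python3 -m inch '0 0 -0.003 0 0 0 1;0 0 -0.004 0 0 0 1;0 0 -0.006 0 0 0 1'
```

```text
time: 8.08
tool_pos: [0.606, 0.0875, 0.0873]
tool_rot: [0.0, 0.484, 0.875, 0.0]
contact_force: [0.1, 1.1, -1.8]
gripper_width: 0.22
time: 8.33
tool_pos: [0.6053, 0.0874, 0.0995]
tool_rot: [-0.0, 0.484, 0.875, -0.0]
contact_force: [-0.4, -1.1, -2.1]
gripper_width: 0.227
```

The block rose 23 mm with only its own weight on the wrist, so it is past both keepers.

```bash
python3 -m inch '0 0 -0.006 0 0 0 1;0 0 -0.009 0 0 0 1;0 0 -0.01 0 0 0 1;0 0 -0.01 0 0 0 1;0 0 -0.007 0 0 0 1;0 0 -0.003 0 0 0 1;0 0 0 0 0 0 1;0 0 0 0 0 0 1;0 0 0 0 0 0 1;0 0 0 0 0 0 1'
python3 - <<'E'
from h import *
s=state(); M=rot(s["tool_rot"]).as_matrix(); print(s["time"],s["tool_pos"],M[:,2],s["contact_force"],s["joint_vel"].round(4),s["gripper_width"]*85); c=camera_info("wrist");i=grab_frame("wrist"); cv2.imwrite("pics/k_wrist.png",i)
i=grab_frame("scene"); cv2.imwrite("pics/k_scene.png",cv2.resize(i[140:260,240:440],None,fx=4,fy=4,interpolation=cv2.INTER_CUBIC))
yaw=np.radians(32);ex=np.array([np.cos(yaw),np.sin(yaw)]);ey=np.array([-ex[1],ex[0]]);o=np.array([.6057,.0871])
for y in (-.018,-.011,.011,.0192): print(y,proj(c,[np.r_[o+y*ey-.015*ex,.051]]).round(1).tolist())
cs=camera_info("scene")
for z in (.06,.08,.105): print(z,((proj(cs,[np.r_[o+.02*ex,z]])-[240,140])*4).round(1).tolist())
E
```

```text
time: 9.17
tool_pos: [0.6051, 0.0875, 0.1436]
tool_rot: [-0.001, 0.484, 0.875, -0.0]
contact_force: [-0.1, 0.5, -1.5]
gripper_width: 0.227
9.1667 [0.60506177 0.08745009 0.14355619] [-1.64403113e-03 -2.33285908e-05 -9.99998648e-01] [-0.12156473  0.50272669 -1.48731272] [-0.0002  0.0008  0.0002  0.002  -0.     -0.0011] 19.334297461286315
-0.018 [[287.8, 180.2]]
-0.011 [[297.6, 180.2]]
0.011 [[328.5, 180.3]]
0.0192 [[340.0, 180.3]]
0.06 [[369.4, 263.4]]
0.08 [[370.3, 237.4]]
0.105 [[371.5, 203.9]]
```

View pics/k_wrist.png

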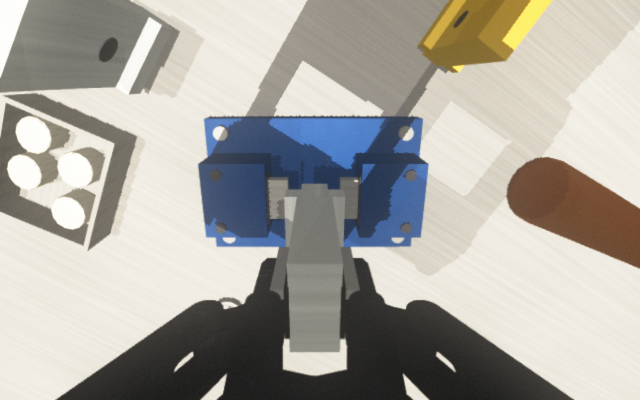

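View pics/k_scene.png

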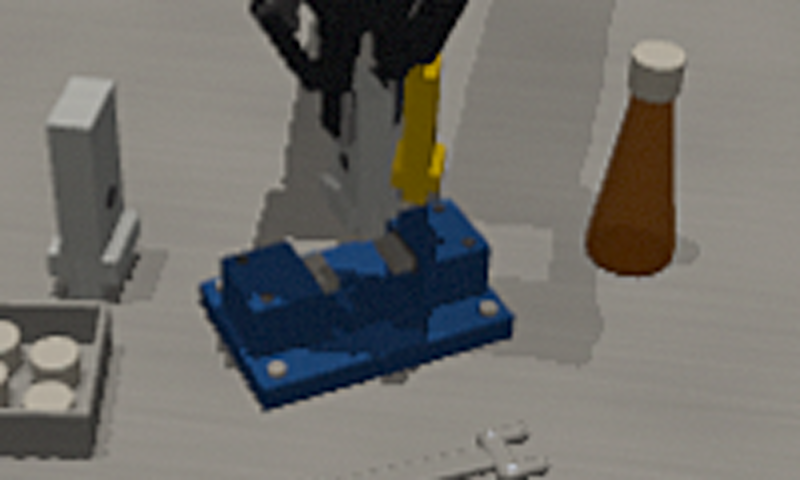

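The block hangs upright and still over the slot. Its foot is at row ~238 of the scene crop, which is z ≈ 0.08. Both keepers are back and the slot is empty. Handing in.

```bash
python3 - <<'E'
from plant import *
print(job_done()); print(state()["time"])
E
```

```text
the job is handed in; nothing more can be done
None
the job is handed in; nothing more can be done
```

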